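# Dispense one coin cell and slide it aside into the parking fence

### The job

Press the black plunger of the coin-cell dispenser all the way down once and let it rise again, so that a single cell is ejected onto the mat. Then push that cell along the mat with the fingertips into a pocket of the low H-shaped aluminium fence until it lies flat and wholly inside, between the rails. Never pick the cell up or tip it over, eject no second cell, and leave the jar, weight and carton where they stand.

Things in the scene. Friction and masses are not known exactly. Their poses are not given: they have to be found in the camera images.
- dispenser: Coin-cell dispenser, fixed. Origin on the bench under the axis of its clear square magazine (34 x 33 mm, 45 mm high, open top); z up; it ejects along its own +x, out of the magazine's face at x = +17 mm. Behind the magazine a white housing, x -85 to -17 mm, 46 mm wide, 42 mm high, with steel feet 7 mm high at x -85 to -35 mm, out to y = +-39 mm.
- eject (a point): Point on the mat, fixed to the dispenser at its x = +48 mm, near which the centre of the ejected cell comes to rest (when pressed at 30 mm/s or slower; a fast press, 150 mm/s, throws it 30 to 40 mm farther out), clear of the dispenser. Axes as the dispenser's.
- plunger_top (a point): Centre of the top of the plunger's round black cap (30 mm diameter), 52 mm behind the magazine axis (dispenser x = -52 mm), 80 mm above the bench when up, 60 mm when fully down. It is pressed straight down.
- plunger (a joint): Travel of the plunger in m: 0 up, 0.020 fully down (a stop). About 1 N to start, 4 N to hold down, more if pressed fast; a spring lifts it again in about 0.3 s when let go. It drives a slide 2.4 times as far, which pushes the bottom cell out through a slot; the next cell drops when the plunger is up again.
- cell0: The cell that is to be ejected, at the bottom of the stack in the magazine: plain steel disc 24.5 mm in diameter, 7.7 mm thick, about 10 to 16 g. Origin at the centre of its underside, z up.
- cell1: The second cell of the stack, same size, lies on cell0 and must stay in the magazine. Origin at the centre of its underside.
- cell2: The third cell of the stack, same size, lies on cell1 and must stay in the magazine. Origin at the centre of its underside.
- fence: Low H-shaped aluminium fence, fixed, to the left or right of the ejected cell. Origin at its centre on the bench. Two rails along its own y, 90 mm long, 6 mm thick, 10 mm high, 56 mm clear between them; a 6 mm cross wall along x at y = 0. So two pockets 56 mm wide, 42 mm deep, with mouths at y = +45 and -45 mm; one mouth faces the ejected cell; either pocket will do.
- jar: Bystander: small amber jar, 40 mm diameter, 55 mm high, loose, on the other side of the dispenser from the fence. Origin at the centre of its underside.
- weight: Bystander: brass knobbed weight, 36 mm diameter, 42 mm high, loose, beyond where the cell is ejected. Origin at the centre of its underside.
- carton: Bystander: small cardboard carton 50 x 70 x 35 mm, loose, near the robot on its left. Origin at the centre of its underside.
Things that resemble listed ones, but are neither listed nor needed, are in the scene too. There is more than one size of the dispenser; the job needs the largest. There is more than one size of the fence; the job needs the largest.

How it is judged:
By the outcome, as a careful person would: the job done as asked, in the order asked, and still so for the second after the job is handed in, with the robot touching nothing.
It also fails if it takes over 54 s, if anything falls off the work surface, if the arm or the gripper's body presses on something with over 40 N, if the wrist force passes 120 N, or if a joint passes its speed limit or range.

### The arm

A 7-joint arm with a two-finger parallel gripper is mounted at the origin on the work surface. World frame = base frame: x ahead of the robot, y to its left, z up, the work surface at z = 0. Lengths are in mm, angles in rad, forces in N, time in s.
With the tool pointing down it reaches from about 400 to 750 mm from the base axis. Payload 19.5 kg.
Tool frame: the origin (TCP) lies midway between the tips of the shut fingers; the grasp point (between the pads) lies 19 mm behind it; z points along the fingers, y is the direction in which the jaws open and shut (so a half turn about z gives the same grasp; the last joint's range is limited). The gripper opens to 85 mm and grips with 20 to 120 N. Pads are 22 mm wide; open, the fingers measure 114 mm over their backs; the gripper's body (76 mm by 85 mm) begins 54 mm behind the grasp point. The pads swing forward as they close: fully open they stand 13 mm farther back than shut.
Start: joints at [-1.296, 0.707, -0.028, 1.485, 0.022, 0.951, -0.075], TCP at [179.115, 546.363, 231.268] pointing down, gripper open.
Joint ranges: [-2.71, 2.71], [-0.32, 2.16], [-1.57, 1.52], [0, 2.45], [-1.46, 4.6], [0, 2.02], [-2.83, 2.83]. Speed limits (rad/s): [1.89, 1.89, 2.57, 2.57, 3.01, 3.01, 3.01].

### API

Orientations are given as a unit quaternion [x, y, z, w].
In Python, from bench import arm, eyes gives the robot as it stands.
- The arm moves only by the shell command python3 -m jog 'ROWS' [FORCE]. ROWS is JSON, a list that holds one entry, the list of rows, each a list of 5 numbers: the shift along the tool's x, y, z as a fraction of full scale, then the turn about the tool's z as a fraction of full scale, then the opening, from 0 (shut) to 1 (fully open). A call has exactly 8 rows; each row shifts and turns the commanded pose from where the row before left it, along the tool's axes as they then stand; what a row does not reach is not made up. Full scale, the value 1, is 30 mm for a shift and 0.1 rad for a turn. A row lasts 1/12 s, in which the tool goes at most 41.7 mm and 7.16 degrees, less where a joint would pass 70% of its speed; a pose out of reach is approached as far as the arm can. A call with a number of a shift or a turn outside -1 to 1 is refused whole. A call with a gripper value outside its range is refused whole. The fingers move at their own pace and stop on an object; FORCE is the grip in N (left out, the last holds). Time passes only in rows, so rows that do not move let the fingers close, or fill a call up. It gives the time, the measured TCP pose, the force and the opening at its end, in the units of the state.
- arm.get_state(): the state, without advancing time (a new reading comes with each control period).
- eyes.capture(name): name is "scene" or "top" or "wrist"; returns the picture (420x560x3 uint8, red, green, blue); there is no depth.
- eyes.camera_params(name): a dict with "mtx" (3x3 intrinsics, pixels), "R" (3x3) and "t" (3): a world point X has camera coordinates R X + t. Camera axes: x right, y down, z forward; pixel columns grow to the right and rows downward; lengths in mm; the calibration is good to about 2 mm. A picture is of the moment at which its call begins: read the wrist's pose just before it. camera_params takes no time and is no camera call; for the wrist camera it gives the pose at the moment of the call.
- arm.sign_off(): hands the job in, once; it reports no verdict.
The state is a dict: "time": time; "joint_pos": joint angles; "joint_vel": joint speeds; "effort": joint torques, N m; "ee_pos": TCP position; "ee_rot": TCP orientation; "ft_force": force on the tool from outside, world axes, zero at the start; "wrist_torque": the same for the moment, N m; "grip_width": finger opening in mm.
Only numpy, scipy, OpenCV 4.12 (cv2) and the standard library are available. Lean on these libraries where they do the work, as an engineer would, in place of code of your own. Each camera call takes 0.05 s, during which the arm holds its last target. There are 200 camera calls.

## Working session

There is one attempt and no reset: what is moved stays moved. The work goes in short steps, Python scripts to look and compute and a shell command to move; the robot and the scene stay as the last step left them, time stands still between calls to the robot, and variables do not carry over. Pictures are saved under pics/ and viewed, about 8 in all and at most 12, crops included, and the job is handed in when it is done.

```bash
mkdir -p pics; python3 - <<'E'
from bench import arm, eyes
import cv2, numpy as np
s=arm.get_state(); print({k:np.round(v,3).tolist() for k,v in s.items()})
for n in ["scene","top"]:
    p=eyes.camera_params(n); print(n,{k:np.round(v,3).tolist() for k,v in p.items()})
    cv2.imwrite(f"pics/{n}0.png",eyes.capture(n)[:,:,::-1])
E
```

```text
{'time': 0.0, 'joint_pos': [-1.296, 0.707, -0.028, 1.485, 0.022, 0.951, -0.075], 'joint_vel': [0.001, 0.0, -0.001, -0.0, -0.001, 0.0, 0.001], 'effort': [-0.0, -88.321, 1.235, -23.617, 0.017, 0.006, -0.0], 'ee_pos': [179.042, 546.138, 230.835], 'ee_rot': [0.158, 0.987, -0.001, -0.0], 'ft_force': [0.304, 0.388, 0.143], 'wrist_torque': [0.01, 0.041, 0.043], 'grip_width': 85.464}
scene {'mtx': [[391.218, 0.0, 278.031], [0.0, 391.218, 214.743], [0.0, 0.0, 1.0]], 'R': [[-0.151, 0.988, -0.016], [0.723, 0.099, -0.684], [-0.674, -0.115, -0.73]], 't': [-26.371, -347.748, 1244.261]}
top {'mtx': [[469.062, 0.0, 273.782], [0.0, 469.062, 214.166], [0.0, 0.0, 1.0]], 'R': [[-0.028, -1.0, 0.004], [-0.99, 0.027, -0.136], [0.135, -0.007, -0.991]], 't': [101.529, 520.614, 816.593]}
```

View pics/top0.png

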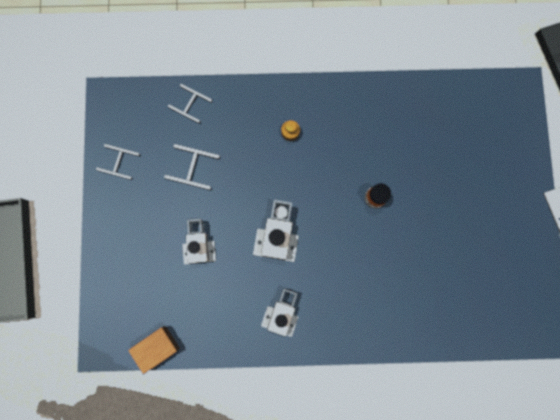

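View pics/scene0.png

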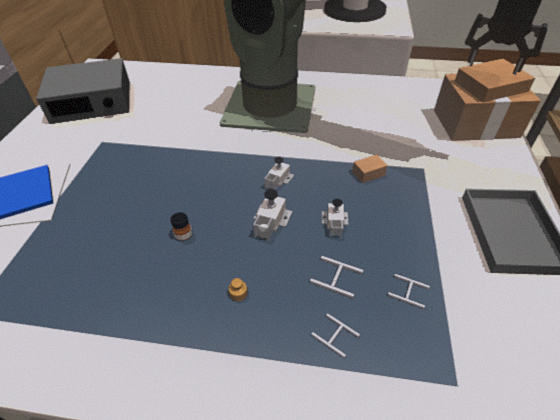

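Top view: three dispensers, at about (277,238) the largest, with smaller ones at (197,247) and (282,318). Three fences: (192,167) the largest, then (118,162) and (190,103). Weight (291,130), jar (378,195), carton (153,350). I'll measure these and check the choice in a crop.

```bash
cat > h.py <<'E'
import cv2, numpy as np
from bench import arm, eyes
def ray(n,uv,z,p=None):
    p=p or eyes.camera_params(n); R,t,K=map(np.array,(p["R"],p["t"],p["mtx"]))
    uv=np.atleast_2d(np.array(uv,float)); d=np.c_[uv,np.ones(len(uv))]@np.linalg.inv(K).T@R; c=-R.T@t
    return (c+d*((z-c[2])/d[:,2])[:,None])[:,:2]
def proj(n,X,p=None):
    p=p or eyes.camera_params(n); q=np.atleast_2d(X)@np.array(p["R"]).T+p["t"]; q=q@np.array(p["mtx"]).T
    return q[:,:2]/q[:,2:]
E
python3 - <<'E'
from h import *
im=cv2.imread("pics/top0.png"); hsv=cv2.cvtColor(im,cv2.COLOR_BGR2HSV)
m=((hsv[...,2]>120)&(hsv[...,1]<70)).astype(np.uint8); m[:78]=0; m[360:]=0; m[:,:88]=0; m[:,540:]=0
n,l,st,c=cv2.connectedComponentsWithStats(m)
for i in range(1,n):
    if st[i,4]<40: continue
    pts=np.argwhere(l==i)[:,::-1].astype(float)
    w=ray("top",pts,10); r=cv2.minAreaRect(w.astype(np.float32))
    print(st[i].tolist(),"px",c[i].round(1),"rect(z=10)",np.round(r[0],1),np.round(r[1],1),round(r[2],1))
# black caps
g=hsv[...,2]; print("mat V",np.median(g[100:350,400:]),"cap V",g[238,277])
k=((g<45)&(hsv[...,1]<160)).astype(np.uint8)
n,l,st,c=cv2.connectedComponentsWithStats(k)
for i in range(1,n):
    if 40<st[i,4]<2000: print("dark",st[i].tolist(),c[i].round(1),ray("top",c[i],80).round(1))
o=((hsv[...,0]<22)&(hsv[...,1]>130)&(hsv[...,2]>70)).astype(np.uint8)
n,l,st,c=cv2.connectedComponentsWithStats(o)
for i in range(1,n):
    if st[i,4]>40: print("orange",st[i].tolist(),c[i].round(1),ray("top",c[i],25).round(1))
cv2.imwrite("pics/crop1.png",cv2.resize(im[85:345,90:320],None,fx=2.3,fy=2.3,interpolation=cv2.INTER_CUBIC))
E
```

```text
[167, 83, 45, 39, 387] px [189.1 102.2] rect(z=10) [749.6 244.3] [70.6 56.7] 61.1
[94, 143, 46, 38, 483] px [116.3 161.9] rect(z=10) [634.2 382.9] [72.9 64.8] 74.0
[163, 143, 57, 48, 660] px [190.7 166.8] rect(z=10) [622.3 241.4] [93.5 74.8] 74.1
[88, 187, 9, 21, 56] px [ 90.6 196.6] rect(z=10) [568.8 427.3] [38. 15.] 1.5
[252, 198, 48, 65, 1573] px [275.9 235. ] rect(z=10) [498.5  80.3] [ 82.8 114.1] 79.3
[88, 207, 139, 135, 5288] px [138.6 266.5] rect(z=10) [427.6 305. ] [242.6 252.2] 1.5
[210, 240, 7, 9, 44] px [212.9 243.9] rect(z=10) [473.9 201.2] [11.1 14.8] 89.4
[210, 251, 12, 16, 73] px [214.7 257.6] rect(z=10) [446.1 196.9] [29.  14.7] 25.8
[144, 256, 38, 50, 378] px [161.4 282.1] rect(z=10) [406.2 300.9] [94.7 54.6] 23.8
[125, 286, 38, 58, 362] px [143.8 311.3] rect(z=10) [351.9 332.5] [57. 95.] 45.3
[260, 289, 40, 49, 939] px [279.9 317.5] rect(z=10) [346.4  77.9] [66.6 83.2] 70.3
[160, 302, 17, 23, 95] px [167.5 313.2] rect(z=10) [350.9 285.2] [19.7 44.6] 67.7
[197, 309, 11, 13, 40] px [202.7 315.2] rect(z=10) [346.2 221.3] [14.4 23.5] 70.7
[183, 319, 22, 18, 119] px [192.6 328.2] rect(z=10) [322. 238.] [33.4 33.3] 70.9
[145, 322, 12, 16, 41] px [149.9 328.8] rect(z=10) [323.6 318.9] [15.4 25.9] 40.6
[88, 334, 11, 15, 45] px [ 91.8 340.5] rect(z=10) [306.  418.1] [25.8 16.1] 11.1
[500, 358, 40, 2, 46] px [521.6 358.9] rect(z=10) [ 252.8 -347.4] [70.4  1.7] 88.4
mat V 104.0 cap V 40
dark [536, 31, 24, 56, 306] [548.6  56.2] [[ 791.7 -416.8]]
dark [370, 184, 21, 20, 318] [379.9 193.8] [[547.7 -97.1]]
dark [22, 200, 12, 118, 673] [ 27.7 259.1] [[451.6 506.4]]
dark [271, 231, 13, 13, 89] [277.3 236.7] [[478.1  82.6]]
dark [277, 316, 9, 10, 50] [281.2 320.2] [[338.2  80.1]]
dark [165, 328, 14, 22, 52] [171.6 337.5] [[315.3 262.7]]
orange [282, 121, 18, 18, 238] [290.2 129.8] [[684.1  51.7]]
orange [131, 329, 45, 43, 1050] [153.1 349.9] [[288.4 307. ]]
```

View pics/crop1.png

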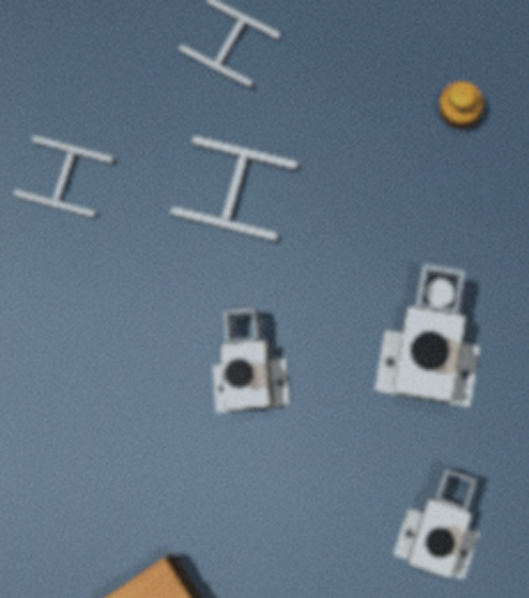

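```bash
python3 - <<'E'
from h import *
im=cv2.imread("pics/top0.png"); g=cv2.cvtColor(im,cv2.COLOR_BGR2GRAY)
k=(g[222:252,262:292]<75).astype(np.uint8); n,l,st,c=cv2.connectedComponentsWithStats(k)
i=l[15,15]; print(st[i]); cp=c[i]+[262,222]; cap=ray("top",cp,80)[0]; print("cap",cp,cap)
for nm,uv,z in [("cell top",(281.3,212),26),("rim",(282.2,210.2),45)]:
    p=ray("top",uv,z)[0]; d=p-cap; print(nm,p,np.linalg.norm(d),np.degrees(np.arctan2(d[1],d[0])))
# feet rear edge / low-height outline: front corner of feet
for a in (-10.7,-8,-6):
    e=np.array([np.cos(np.radians(a)),np.sin(np.radians(a))]); nn=np.array([-e[1],e[0]])
    P=[np.r_[cap+e*(52+x)+nn*y,z] for x,y,z in [(-85,39,7),(-85,-39,7),(-35,39,7),(-35,-39,7),(17,16.5,45),(17,-16.5,45)]]
    print(a,((proj("top",P)-[90,85])*2.3).round(0).tolist())
    print("eject",cap+e*100)
# scene cross-check of cap
s=cv2.imread("pics/scene0.png"); print("scene cap proj",proj("scene",np.r_[cap,80]), "fence",proj("scene",[622.3,241.4,10]))
E
```

```text
[  7   8  16  15 184]
cap [276.67934783 237.0326087 ] [477.52819232  83.7414773 ]
cell top [528.10019215  73.28275104] 51.6421545046651 -11.684538619916864
rim [528.64445409  72.01967908] 52.44304310378758 -12.915560587223121
-10.7 [[374.0, 390.0], [470.0, 406.0], [384.0, 329.0], [479.0, 345.0], [422.0, 264.0], [464.0, 270.0]]
eject [575.78947198  65.17481576]
-8 [[376.0, 393.0], [472.0, 404.0], [383.0, 331.0], [479.0, 342.0], [418.0, 264.0], [460.0, 269.0]]
eject [576.5549992  69.8241672]
-6 [[377.0, 395.0], [474.0, 402.0], [382.0, 333.0], [478.0, 340.0], [415.0, 264.0], [457.0, 268.0]]
eject [576.98038186  73.28863097]
scene cap proj [[270.33622557 192.37373712]] fence [[336.65212329 273.84450372]]
```

Chosen: the largest dispenser (cap at 477.5, 83.7; eject heading about -11°) and the largest fence (centre 622, 241; y axis at 74°). Their sizes fit: 52 mm from cap to magazine, and about 93x75 mm for the fence including blur. The ejected cell should lie almost on the fence axis. I'll move above the plunger with the fingers shut.

```bash
r='[[[-0.6,-0.48,0.08,0,0],[-0.6,-0.48,0.08,0,0],[-0.6,-0.48,0.08,0,0],[-0.6,-0.48,0.08,0,0],[-0.6,-0.48,0.08,0,0],[-0.6,-0.48,0.08,0,0],[-0.6,-0.48,0.08,0,0],[-0.6,-0.48,0.08,0,0]]]'; true
python3 -m jog '[[[-0.6,-0.48,0.08,0,0],[-0.6,-0.48,0.08,0,0],[-0.6,-0.48,0.08,0,0],[-0.6,-0.48,0.08,0,0],[-0.6,-0.48,0.08,0,0],[-0.6,-0.48,0.08,0,0],[-0.6,-0.48,0.08,0,0],[-0.6,-0.48,0.08,0,0]]]' 30
python3 -c "
from bench import arm;s=arm.get_state();print(s['joint_pos'])"
```

```text
time: 0.77
ee_pos: [280.4, 391.0, 211.9]
ee_rot: [0.158, 0.987, -0.0, -0.0]
ft_force: [0.5, 0.5, -0.1]
grip_width: 0.0
[-0.98026132  0.5988669  -0.0597192   1.84316419  0.05213901  0.70150046
  0.18465601]
```

```bash
python3 -m jog '[[[-0.6,-0.48,0.08,0,0],[-0.6,-0.48,0.08,0,0],[-0.6,-0.48,0.08,0,0],[-0.6,-0.48,0.08,0,0],[-0.6,-0.48,0.08,0,0],[-0.6,-0.48,0.08,0,0],[-0.6,-0.48,0.08,0,0],[-0.6,-0.48,0.08,0,0]]]'
python3 -m jog '[[[-0.6,-0.48,0.08,0,0],[-0.6,-0.48,0.08,0,0],[-0.6,-0.48,0.08,0,0],[-0.6,-0.48,0.08,0,0],[-0.6,-0.48,0.08,0,0],[-0.6,-0.48,0.08,0,0],[-0.6,-0.48,0.08,0,0],[-0.6,-0.48,0.08,0,0]]]'
python3 -m jog '[[[0,0,0,1,0],[0,0,0,1,0],[0,0,0,1,0],[0,0,0,1,0],[0,0,0,1,0],[0,0,0,1,0],[0,0,0,1,0],[0,0,0,1,0]]]'
python3 -m jog '[[[0,0,0,1,0],[0,0,0,1,0],[0,0,0,1,0],[0,0,0,1,0],[0,0,0,1,0],[0,0,0,1,0],[0,0,0,1,0],[0,0,0,0.3,0]]]'
python3 -m jog '[[[0,0,0,0,0],[0,0,0,0,0],[0,0,0,0,0],[0,0,0,0,0],[0,0,0,0,0],[0,0,0,0,0],[0,0,0,0,0],[0,0,0,0,0]]]'
python3 - <<'E'
from h import *
s=arm.get_state(); p=np.array(s["ee_pos"]); q=s["ee_rot"]
print(p,q,s["joint_pos"]); th=2*np.arctan2(q[1],q[0]); x=np.array([np.cos(th),np.sin(th)]); y=np.array([x[1],-x[0]])
d=np.array([477.5,83.7])-p[:2]; print(np.degrees(th),"d",d,"tool mm",d@x,d@y)
cv2.imwrite("pics/w1.png",eyes.capture("wrist")[:,:,::-1])
E
```

```text
time: 1.43
ee_pos: [381.4, 236.6, 192.7]
ee_rot: [0.158, 0.987, -0.0, -0.0]
ft_force: [-0.4, 0.8, -0.3]
grip_width: 0.1
time: 2.1
ee_pos: [482.4, 82.3, 173.4]
ee_rot: [0.158, 0.987, -0.0, -0.0]
ft_force: [0.6, 0.0, 1.5]
grip_width: 0.1
time: 2.77
ee_pos: [481.9, 83.4, 173.6]
ee_rot: [0.532, 0.847, -0.0, -0.0]
ft_force: [-0.2, 0.4, -0.2]
grip_width: 0.3
time: 3.43
ee_pos: [481.8, 83.5, 173.5]
ee_rot: [0.799, 0.601, -0.0, 0.0]
ft_force: [0.8, 0.5, -0.0]
grip_width: -0.2
time: 4.1
ee_pos: [482.0, 83.4, 173.7]
ee_rot: [0.798, 0.603, -0.0, 0.0]
ft_force: [0.3, 0.6, -0.2]
grip_width: 0.0
[481.95104257  83.36693867 173.6993192 ] [ 7.97601070e-01  6.03185320e-01 -3.50078180e-05  2.48310037e-05] [-0.40440868  0.6924884   0.30085297  1.87296878 -0.32932249  0.62461811
 -0.17536164]
74.19674341951065 d [-4.45104257  0.33306133] tool mm -0.8917019449706947 -4.373508595028965
```

View pics/w1.png

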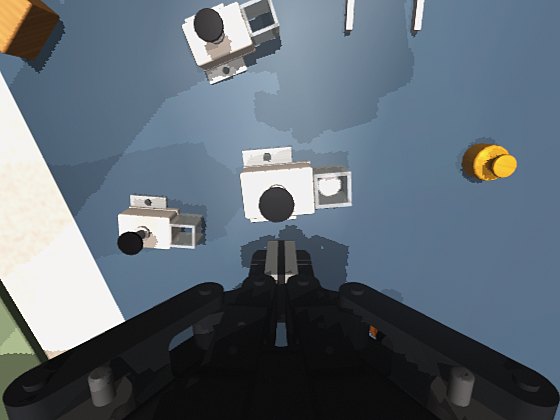

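The wrist view shows the cap at (276,204), the magazine with a cell at (330,187) and the shut fingertips at (281,255). I'll cross-check the cap position from this view.

```bash
python3 - <<'E'
from h import *
im=cv2.imread("pics/w1.png"); g=cv2.cvtColor(im,cv2.COLOR_BGR2GRAY)
k=(g[170:235,240:320]<70).astype(np.uint8); n,l,st,c=cv2.connectedComponentsWithStats(k)
i=l[34,36]; print(st[i]); uv=c[i]+[240,170]; p=ray("wrist",uv,80)[0]
print("cap",uv,p,"cell",ray("wrist",(330,187),26), "rim c",ray("wrist",(333,189),45))
E
```

```text
[ 19  17  35  35 949]
cap [276.21496312 204.26027397] [479.702974    85.02118848] cell [[530.55933045  72.59590956]] rim c [[530.96183053  75.13605987]]
```

```bash
python3 -m jog '[[[0,-0.1,0.6,0,0],[0,0,0.6,0,0],[0,0,0.6,0,0],[0,0,0.5,0,0],[0,0,0.3,0,0],[0,0,0.2,0,0],[0,0,0,0,0],[0,0,0,0,0]]]'
python3 -m jog '[[[0,0,0.06,0,0],[0,0,0.06,0,0],[0,0,0.06,0,0],[0,0,0.06,0,0],[0,0,0.06,0,0],[0,0,0.06,0,0],[0,0,0.06,0,0],[0,0,0.06,0,0]]]'
python3 -m jog '[[[0,0,0.06,0,0],[0,0,0.06,0,0],[0,0,0.06,0,0],[0,0,0.06,0,0],[0,0,0.06,0,0],[0,0,0.06,0,0],[0,0,0,0,0],[0,0,0,0,0]]]'
```

```text
time: 4.82
ee_pos: [479.2, 84.2, 90.1]
ee_rot: [0.798, 0.603, 0.0, 0.0]
ft_force: [0.0, 0.1, 0.4]
grip_width: 0.1
time: 5.48
ee_pos: [479.1, 84.2, 75.2]
ee_rot: [0.798, 0.603, 0.0, 0.0]
ft_force: [-0.7, 0.4, 2.9]
grip_width: -0.1
time: 6.15
ee_pos: [479.1, 84.2, 64.4]
ee_rot: [0.798, 0.603, -0.0, 0.0]
ft_force: [-0.1, 1.1, 2.6]
grip_width: 0.2
```

```bash
python3 -m jog '[[[0,0,0.06,0,0],[0,0,0.06,0,0],[0,0,0.05,0,0],[0,0,0.03,0,0],[0,0,0,0,0],[0,0,0,0,0],[0,0,0,0,0],[0,0,0,0,0]]]'
```

```text
time: 6.82
ee_pos: [479.2, 84.2, 59.4]
ee_rot: [0.798, 0.603, 0.0, 0.0]
ft_force: [-4.6, -0.4, 33.4]
grip_width: -0.1
```

The plunger is on its stop (z 59.4, 33 N). I'll lift clear and look.

```bash
python3 -m jog '[[[0,0,-0.2,0,0],[0,0,-0.4,0,0],[0,0,-0.6,0,0],[0,0,-0.6,0,0],[0,0,-0.6,0,0],[0,0,-0.6,0,0],[0,0,-0.6,0,0],[0,0,0,0,0]]]'
python3 - <<'E'
from h import *
im=eyes.capture("top")[:,:,::-1].copy(); p=eyes.camera_params("wrist"); w=eyes.capture("wrist")[:,:,::-1].copy()
cv2.imwrite("pics/top2.png",im); cv2.imwrite("pics/w2.png",w); np.savez("pics/w2.npz",**{k:np.array(v) for k,v in p.items()})
print(arm.get_state()["ee_pos"], proj("wrist",[575.7,64.7,7.7],p),proj("top",[575.7,64.7,7.7]))
c=cv2.resize(im[120:280,140:400],None,fx=2,fy=2); w=cv2.resize(w,(560,420))
out=np.zeros((420,1080,3),np.uint8); out[:320,:520]=c; out[:,520:]=w
cv2.imwrite("pics/v2.png",cv2.resize(out,(800,311),interpolation=cv2.INTER_AREA))
E
```

```text
time: 7.48
ee_pos: [479.8, 84.3, 168.8]
ee_rot: [0.798, 0.603, 0.001, 0.001]
ft_force: [-0.4, -0.2, -0.3]
grip_width: -0.2
[479.09977257  84.28184457 166.47293625] [[375.22509839 180.23827431]] [[284.90105518 188.30548058]]
```

View pics/v2.png

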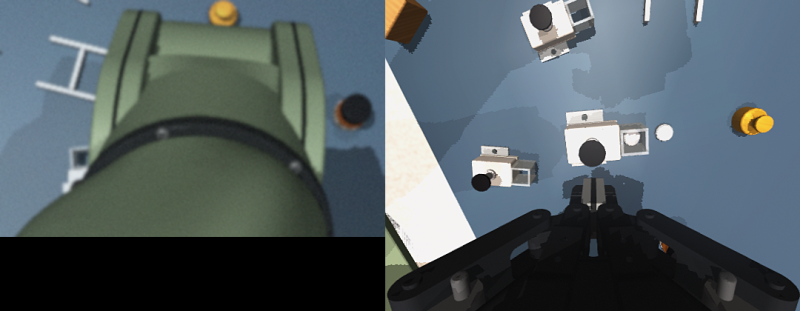

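The wrist view shows the ejected cell at about (376,178) and a cell still in the magazine. The arm blocks the top view. I'll measure the cell.

```bash
python3 - <<'E'
from h import *
w=cv2.imread("pics/w2.png"); p=dict(np.load("pics/w2.npz")); hsv=cv2.cvtColor(w,cv2.COLOR_BGR2HSV)
m=((hsv[...,2]>150)&(hsv[...,1]<60)).astype(np.uint8); n,l,st,c=cv2.connectedComponentsWithStats(m)
for i in range(1,n):
    if st[i,4]>60 and 340<c[i][0]<420: 
        P=ray("wrist",np.argwhere(l==i)[:,::-1],7.7,p); print(st[i],c[i],P.mean(0),np.ptp(P,axis=0))
# fence from top image before
f=np.array([.274,.962]); C=np.array([622.3,241.4]); print("cam",-np.array(p["R"]).T@p["t"])
E
```

```text
[350   0   9  28 207] [354.08695652  13.52657005] [585.92410433 217.96207004] [11.16799635 21.61666303]
[359   0  10  16  95] [363.01052632   5.63157895] [594.74838602 221.86711423] [ 9.76958645 11.86239416]
[365 168  25  23 424] [377.00707547 178.63915094] [577.75734715  65.8174315 ] [24.38240933 23.40189823]
cam [499.74308717 152.09586663 310.12274527]
```

```bash
python3 -m jog '[[[-0.15,0.41,0,0,0.15],[-0.15,0.41,0,0,0.15],[-0.15,0.41,0,0,0.15],[-0.15,0.41,0,0,0.15],[-0.15,0.41,0,0,0.15],[-0.15,0.41,0,0,0.15],[-0.15,0.41,0,0,0.15],[-0.15,0.41,0,0,0.15]]]'
python3 -m jog '[[[0,0,0.4,0,0.15],[0,0,0.6,0,0.15],[0,0,0.6,0,0.15],[0,0,0.6,0,0.15],[0,0,0.6,0,0.15],[0,0,0.6,0,0.15],[0,0,0.4,0,0.15],[0,0,0,0,0.15]]]'
python3 - <<'E'
from h import *
s=arm.get_state(); print(s["ee_pos"],s["grip_width"])
p=eyes.camera_params("wrist"); w=eyes.capture("wrist")[:,:,::-1].copy()
cv2.imwrite("pics/w3.png",w); np.savez("pics/w3.npz",**{k:np.array(v) for k,v in p.items()})
hsv=cv2.cvtColor(w,cv2.COLOR_BGR2HSV)
m=((hsv[...,2]>150)&(hsv[...,1]<60)).astype(np.uint8); n,l,st,c=cv2.connectedComponentsWithStats(m)
for i in range(1,n):
    if st[i,4]>200:
        P=ray("wrist",np.argwhere(l==i)[:,::-1],7.7,p).astype(np.float32); r=cv2.minAreaRect(P); print(st[i],c[i].round(1),P.mean(0),np.round(r[0],1),np.round(r[1],1),round(r[2],1))
E
```

```text
time: 8.25
ee_pos: [564.0, 22.3, 165.2]
ee_rot: [0.798, 0.603, -0.001, -0.001]
ft_force: [-0.4, 0.6, 0.3]
grip_width: 13.2
time: 8.92
ee_pos: [562.5, 22.6, 49.7]
ee_rot: [0.798, 0.603, -0.002, -0.001]
ft_force: [-0.0, -0.6, -0.5]
grip_width: 13.1
[562.48660953  22.61233176  49.68337224] 13.05806493868295
[   17   105   210   129 13878] [122.7 168.1] [479.91537  86.29303] [479.5  84.7] [ 77.2 124.5] 79.1
[ 265  139   40   39 1179] [284.3 158.2] [577.93933  65.61377] [577.7  65.4] [23.7 23. ] 30.0
```

View pics/w3.png

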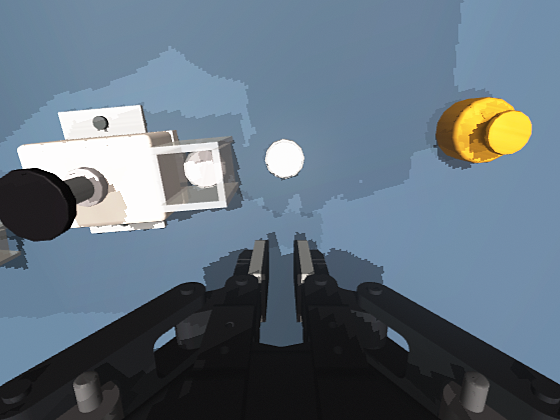

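```bash
python3 -m jog '[[[0,0.08,0.3,0,0.15],[0,0,0.4,0,0.15],[0,0,0.4,0,0.15],[0,0,0.2,0,0.15],[0,0,0.1,0,0.15],[0,0,0.05,0,0.15],[0,0,0,0,0.15],[0,0,0,0,0.15]]]'
python3 -m jog '[[[0,0,0.03,0,0.15],[0,0,0,0,0.15],[0,0,0,0,0.15],[0,0,0,0,0.15],[0,0,0,0,0.15],[0,0,0,0,0.15],[0,0,0,0,0.15],[0,0,0,0,0.15]]]'
```

```text
time: 9.63
ee_pos: [566.4, 22.0, 9.3]
ee_rot: [0.798, 0.603, 0.0, 0.0]
ft_force: [1.5, 0.2, -1.1]
grip_width: 13.1
time: 10.3
ee_pos: [566.2, 22.0, 8.1]
ee_rot: [0.798, 0.603, -0.0, 0.0]
ft_force: [0.7, 0.8, 1.1]
grip_width: 12.5
```

```bash
python3 -m jog '[[[0,0,0.05,0,0.15],[0,0,0.05,0,0.15],[0,0,0,0,0.15],[0,0,0,0,0.15],[0,0,0,0,0.15],[0,0,0,0,0.15],[0,0,0,0,0.15],[0,0,0,0,0.15]]]'
python3 -m jog '[[[0,0,0.05,0,0.15],[0,0,0,0,0.15],[0,0,0,0,0.15],[0,0,0,0,0.15],[0,0,0,0,0.15],[0,0,0,0,0.15],[0,0,0,0,0.15],[0,0,0,0,0.15]]]'
```

```text
time: 10.97
ee_pos: [566.2, 22.1, 5.1]
ee_rot: [0.798, 0.603, -0.0, 0.0]
ft_force: [-0.1, -0.1, 0.2]
grip_width: 12.3
time: 11.63
ee_pos: [566.2, 22.1, 3.6]
ee_rot: [0.798, 0.603, -0.0, 0.0]
ft_force: [-0.1, 0.8, -0.0]
grip_width: 12.5
```

```bash
python3 -m jog '[[[0.05,0,0.04,0,0.15],[0.1,0,0,0,0.15],[0.1,0,0,0,0.15],[0.1,0,0,0,0.15],[0.1,0,0,0,0.15],[0.1,0,0,0,0.15],[0.1,0,0,0,0.15],[0.1,0,0,0,0.15]]]'
python3 -m jog '[[[0.1,0,0,0,0.15],[0.1,0,0,0,0.15],[0.1,0,0,0,0.15],[0.1,0,0,0,0.15],[0.1,0,0,0,0.15],[0.1,0,0,0,0.15],[0,0,0,0,0.15],[0,0,0,0,0.15]]]'
cat > look.py <<'E'
from h import *
import sys
s=arm.get_state(); p=eyes.camera_params("wrist"); w=eyes.capture("wrist")[:,:,::-1].copy()
cv2.imwrite(f"pics/{sys.argv[1]}.png",w)
e=np.array(s["ee_pos"][:2]); q=s["ee_rot"]; th=2*np.arctan2(q[1],q[0]); x=np.array([np.cos(th),np.sin(th)]); y=np.array([x[1],-x[0]])
print(s["ee_pos"],np.degrees(th),s["ft_force"])
hsv=cv2.cvtColor(w,cv2.COLOR_BGR2HSV)
m=((hsv[...,2]>150)&(hsv[...,1]<60)).astype(np.uint8); m[270:]=0; n,l,st,c=cv2.connectedComponentsWithStats(m)
for i in range(1,n):
    if st[i,4]>200:
        P=ray("wrist",np.argwhere(l==i)[:,::-1],8.5,p); r=cv2.minAreaRect(P.astype(np.float32)); C=np.array(r[0])
        print(st[i],C.round(1),np.round(r[1],1),round(r[2],1),"tool",((C-e)@x).round(1),((C-e)@y).round(1))
E
python3 look.py w4
```

```text
time: 12.3
ee_pos: [572.4, 44.1, 2.4]
ee_rot: [0.798, 0.603, -0.0, 0.0]
ft_force: [-0.3, -0.7, -0.0]
grip_width: 13.0
time: 12.97
ee_pos: [577.2, 61.1, 2.4]
ee_rot: [0.798, 0.603, -0.0, 0.0]
ft_force: [-0.9, 0.2, 0.7]
grip_width: 12.7
[577.24405763  61.12712641   2.37049609] 74.19703844452418 [-0.88091874  0.23419922  0.70562834]
[   0  191  144   79 7934] [483.1 105. ] [40.5 75.6] 74.3 tool 16.6 -102.6
[ 256  195   51   47 1780] [584.8  83.3] [23.  23.6] 86.0 tool 23.4 1.2
[142 252  51  18 537] [523.8  77.4] [ 9.4 25.8] 74.3 tool 1.1 -55.8
```

View pics/w4.png

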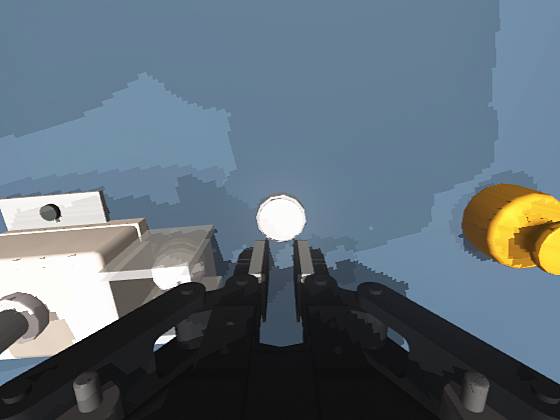

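The view shows the cell seated between the fingertips at (281,217), clear of the magazine. I'll push on.

```bash
python3 -m jog '[[[0.08,0,0,0,0.15],[0.12,0,0,0,0.15],[0.12,0,0,0,0.15],[0.12,0,0,0,0.15],[0.12,0,0,0,0.15],[0.12,0,0,0,0.15],[0.12,0,0,0,0.15],[0.12,0,0,0,0.15]]]'
python3 -m jog '[[[0.12,0,0,0,0.15],[0.12,0,0,0,0.15],[0.12,0,0,0,0.15],[0.12,0,0,0,0.15],[0.12,0,0,0,0.15],[0.12,0,0,0,0.15],[0.12,0,0,0,0.15],[0.08,0,0,0,0.15]]]'
python3 look.py w5
```

```text
time: 13.68
ee_pos: [584.9, 88.0, 2.4]
ee_rot: [0.798, 0.603, -0.0, 0.0]
ft_force: [-0.4, 1.2, -0.5]
grip_width: 12.8
time: 14.35
ee_pos: [592.4, 114.7, 2.4]
ee_rot: [0.798, 0.603, 0.0, -0.0]
ft_force: [-0.5, -0.4, 0.1]
grip_width: 13.0
[592.39813056 114.70776918   2.3597721 ] 74.20124015204908 [-0.4679284  -0.38273028  0.0965026 ]
[ 182    0   21   79 1215] [586.1 220.7] [28.7  6.3] 74.0 tool 100.3 -34.9
[320   0  17  47 370] [640.6 211.7] [16.5  6.3] 74.1 tool 106.4 20.0
[ 336    0   68   80 3499] [655.2 201. ] [29.1 25. ] 74.1 tool 100.1 36.9
[ 256  192   63   64 2184] [600.7 135.1] [28.7 27.3] 25.1 tool 21.9 2.4
```

View pics/w5.png

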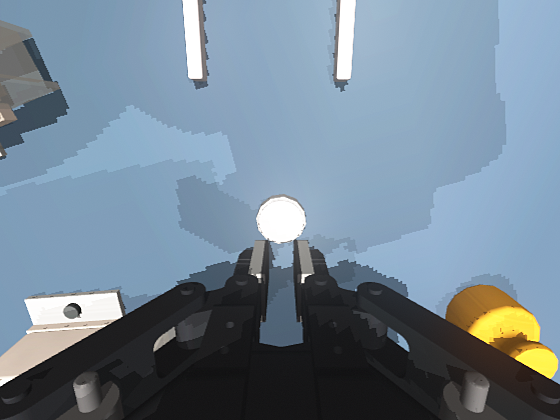

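The fence mouth is ahead, with rail ends at (196,80) and (343,80). Its mid-line lies about 4.5 mm toward tool -y, and the cell needs about 84 mm more. I'll drift sideways while pushing.

```bash
python3 -m jog '[[[0.08,-0.015,0,0,0.15],[0.12,-0.015,0,0,0.15],[0.12,-0.02,0,0,0.15],[0.12,-0.02,0,0,0.15],[0.12,-0.02,0,0,0.15],[0.12,-0.02,0,0,0.15],[0.12,-0.02,0,0,0.15],[0.12,-0.02,0,0,0.15]]]'
python3 -m jog '[[[0.12,0,0,0,0.15],[0.12,0,0,0,0.15],[0.12,0,0,0,0.15],[0.12,0,0,0,0.15],[0.12,0,0,0,0.15],[0.12,0,0,0,0.15],[0.08,0,0,0,0.15],[0,0,0,0,0.15]]]'
python3 look.py w6
```

```text
time: 15.07
ee_pos: [595.5, 142.3, 2.4]
ee_rot: [0.798, 0.603, -0.0, 0.0]
ft_force: [0.2, -0.3, 0.1]
grip_width: 12.9
time: 15.73
ee_pos: [602.1, 165.7, 2.3]
ee_rot: [0.797, 0.603, 0.0, -0.0]
ft_force: [-0.3, -0.4, 0.2]
grip_width: 13.0
[602.07473541 165.67005663   2.33435835] 74.21689766613196 [-0.25354149 -0.42296748  0.23234557]
[ 194    0  174  199 7919] [623.3 236.8] [81.1 68.8] 74.1 tool 74.2 1.1
[489   0  39  72 895] [719.4 238.6] [27.  5.] 60.6 tool 102.1 93.1
[  0 163  41  74 742] [492.7 227.4] [36.9 18.8] 59.8 tool 29.7 -122.0
[ 256  196   51   48 1833] [609.5 187.3] [23.7 23.7] 84.1 tool 22.9 1.3
[  0 237  37  33 667] [476.1 206.2] [21.2 11. ] 6.1 tool 4.7 -132.2
```

View pics/w6.png

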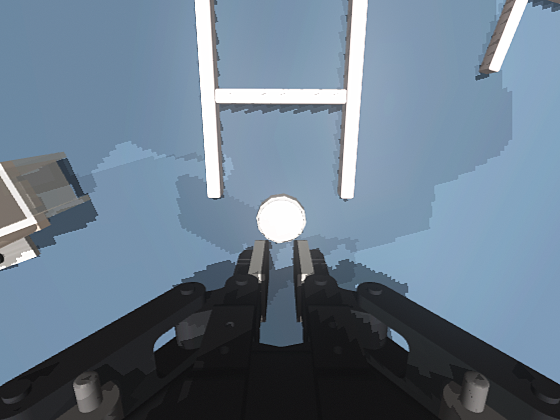

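Cell (281,218) and mouth are centred. About 32 mm more puts the cell in the middle of the pocket.

```bash
python3 -m jog '[[[0.08,0.01,0,0,0.15],[0.12,0.01,0,0,0.15],[0.12,0.01,0,0,0.15],[0.12,0,0,0,0.15],[0.12,0,0,0,0.15],[0.12,0,0,0,0.15],[0.12,0,0,0,0.15],[0.12,0,0,0,0.15]]]'
python3 -m jog '[[[0.1,0,0,0,0.15],[0.06,0,0,0,0.15],[0,0,0,0,0.15],[0,0,0,0,0.15],[-0.1,0,0,0,0.15],[-0.3,0,0,0,0.15],[-0.5,0,0,0,0.15],[-0.5,0,0,0,0.15]]]'
python3 -m jog '[[[-0.4,0,0,0,0.15],[0,0,-0.6,0,0.15],[0,0,-0.8,0,0.15],[0,0,-0.8,0,0.15],[0,0,-0.8,0,0.15],[0,0,-0.8,0,0.15],[0,0,0,0,0.15],[0,0,0,0,0.15]]]'
python3 look.py w7
```

```text
time: 16.45
ee_pos: [610.5, 191.7, 2.4]
ee_rot: [0.798, 0.603, -0.0, 0.0]
ft_force: [-0.3, -0.3, -0.4]
grip_width: 12.8
time: 17.12
ee_pos: [599.8, 154.3, 2.4]
ee_rot: [0.798, 0.603, -0.0, 0.0]
ft_force: [1.4, -0.7, -1.0]
grip_width: 13.1
time: 17.78
ee_pos: [597.4, 143.5, 117.3]
ee_rot: [0.798, 0.603, 0.001, 0.0]
ft_force: [-0.5, 0.6, -1.4]
grip_width: 12.8
[597.35193316 143.4799827  117.3463729 ] 74.16212241092055 [-0.46574277  0.56413669 -1.42399426]
[ 393    0   92   77 1368] [746.8 238.3] [53.2 52.7] 60.7 tool 132.0 117.9
[ 517    0   43  270 9564] [817.1 125.9] [232.3  30. ] 88.6 tool 43.0 216.2
[ 232    8   94  126 2615] [624.5 241.7] [89.5 68.8] 74.1 tool 101.9 -0.7
[265  92  31  31 714] [618.8 217.5] [23.5 23. ] 20.2 tool 77.0 0.4
[  48  105  102   75 2937] [466.2 235.7] [83.7 44.8] 4.4 tool 52.9 -151.3
[136 250  57  20 801] [479.5 117.6] [16.4 49.8] 79.2 tool -57.1 -106.3
```

View pics/w7.png

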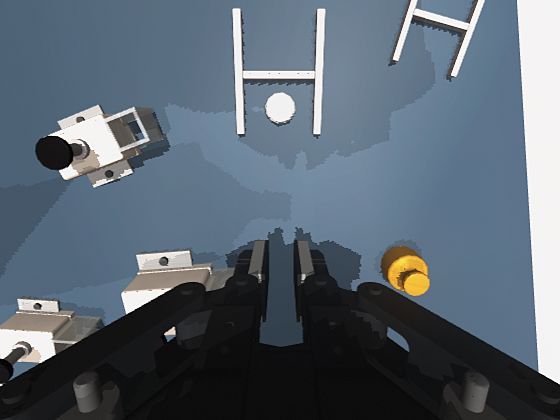

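The cell lies in the pocket at (280,107), 25 mm from the fence centre and centred between the rails. I'll check the bystanders numerically, then hand in.

```bash
python3 - <<'E'
from h import *
a=cv2.imread("pics/scene0.png"); b=eyes.capture("scene")[:,:,::-1].copy(); cv2.imwrite("pics/scene9.png",b)
for im in (a,b):
    h=cv2.cvtColor(im,cv2.COLOR_BGR2HSV); o=((h[...,0]<22)&(h[...,1]>110)&(h[...,2]>60)).astype(np.uint8); o[:150]=0
    n,l,st,c=cv2.connectedComponentsWithStats(o); print([(st[i,4],c[i].round(1).tolist()) for i in range(1,n) if st[i,4]>25])
cv2.imwrite("pics/v9.png",cv2.resize(b[140:340,150:440],None,fx=2.5,fy=2.5))
E
```

```text
[(np.int32(310), [370.2, 163.8]), (np.int32(36), [554.8, 160.8]), (np.int32(40), [556.8, 171.0]), (np.int32(106), [181.7, 230.1]), (np.int32(304), [237.7, 289.2])]
[(np.int32(272), [369.8, 163.7]), (np.int32(104), [181.7, 230.1]), (np.int32(309), [237.6, 289.2])]
```

View pics/v9.png

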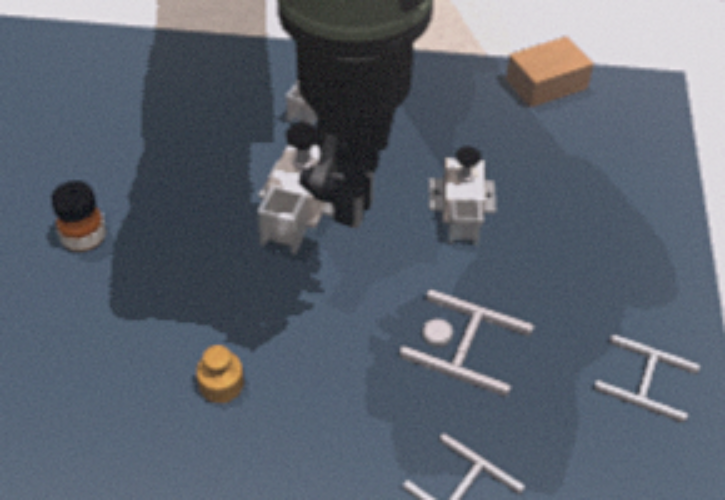

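The cell (437,331) is flat inside the pocket. The jar, weight and carton have not moved, no second cell is out, and the plunger is up.

```bash
python3 -c "
from bench import arm; print(arm.sign_off())"
```

```text
the job is handed in; nothing more can be done
None
```

The cell is in the pocket of the largest fence, and the job was handed in after about 18 s of robot time.

**What I did:** I pressed the largest dispenser's plunger once, slowly, to its stop (z 59.4 mm, 33 N) and let it rise, which ejected one cell. I then pushed that cell about 157 mm along the mat, seated between the two slightly open fingertips. Then I backed off and lifted clear.

**Last checks:**
- **Cell:** it lies flat, 25 mm from the fence centre along the rails and about 1 mm off the mid-line. That leaves roughly 8 to 9 mm to the mouth and to the cross wall.
- **Bystanders:** jar, weight and carton are within 0.5 px of where they started in the scene view.
- **Dispenser:** the plunger is up, no second cell is out, and a cell was still visible in the magazine after the press. I did not count the remaining cells individually.
- **Disagreement:** the top and wrist cameras differed by about 2 mm on position, within the stated calibration. No check failed.

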